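# Kit the phone-repair trays with their batteries

## Robot

A 7-joint arm with a two-finger parallel gripper is mounted at the origin on the work surface. World frame = base frame: x ahead of the robot, y to its left, z up, the work surface at z = 0. Lengths are in m, angles in rad, forces in N, time in s.
With the tool pointing down it reaches from about 0.4 to 0.9 m from the base axis. Payload 5.5 kg.
Tool frame: the origin (TCP) lies midway between the tips of the shut fingers; the grasp point (between the pads) lies 19 mm behind it; z points along the fingers, y is the line along which they close (so a half turn about z gives the same grasp; the last joint's range is limited). The gripper opens to 92 mm and grips with 3 to 60 N. Pads are 19 mm wide; open, the fingers measure 130 mm over their backs; the gripper's body (75 mm by 190 mm) begins 47 mm behind the grasp point.
Start: joints at [-0.906, 0.501, -0.427, 1.55, 0.221, 1.138, -0.21], TCP at [0.254, 0.598, 0.227] pointing down, gripper open.
Joint ranges: [-2.88, 2.88], [-0.31, 2.03], [-1.54, 1.56], [0.2, 2.42], [-1.41, 4.55], [0.19, 2.02], [-2.57, 2.57]. Speed limits (rad/s): [2.57, 2.57, 3.14, 3.14, 3.14, 3.14, 3.14].

## Interface

Orientations are given as a unit quaternion [w, x, y, z].
In Python, from station import env gives the robot as it stands.
- The arm moves only by the tool arm_command, never from a script. Its argument "plan" is one flat list of numbers, 7 for each row, row after row: the shift along the tool's x, y, z in mm, then the turn, a rotation vector about the tool's x, y, z in rad, then the finger opening in mm, from 0 to 91.8. In form: [x, y, z, wx, wy, wz, hand, x, y, z, wx, wy, wz, hand, ...]. A call has 1 to 20 rows; each row is the pose to reach, as a shift and turn from the pose commanded when the call began, along the tool's axes at that moment; what a row does not reach only later rows make up. A row lasts 1/8 s, in which the tool goes at most 62.5 mm and 10.7 degrees, less where a joint would pass 70% of its speed; a pose out of reach is approached as far as the arm can. A call with a gripper value outside its range is refused whole. The fingers move at their own pace and stop on an object; the grip force is fixed at half the most. Time passes only in rows, so rows that repeat a pose let the fingers close. It gives the time, the measured TCP pose, the force, the opening and the grip force at its end, in the units of the state.
- env.sense(): the state, without advancing time (a new reading comes with each control period).
- env.read_camera(name): name is "scene" or "top"; returns a dict with "frame" (480x640x3 uint8, red, green, blue), "fx", "fy", "cx", "cy" (pixels), "origin" and "rotation" of the camera in the world. Camera axes: x right, y down, z forward; pixel columns grow to the right and rows downward; lengths in m; the calibration is good to about 2 mm. A picture is of the moment at which its call begins. There is no depth.
- env.finish_job(): hands the job in; it is judged then, once.
The state is a dict: "time": time; "joint_pos": joint angles; "joint_vel": joint speeds; "joint_efforts": joint torques, N m; "ee_pos": TCP position; "eef_rot": TCP orientation; "ft_force": force on the tool from outside, world axes, zero at the start; "wrist_torque": the same for the moment, N m; "width": finger opening in m; "gripper_force": force on a finger pad.
Only numpy, scipy, OpenCV 4.12 (cv2) and the standard library are available. Lean on these libraries where they do the work, as an engineer would, in place of code of your own. Each camera call takes 0.05 s, during which the arm holds its last target. There are 200 camera calls.

## Task

Three opened phones lie in grey job trays, each with its battery taken out. Judging by the size and shape of each phone's empty battery bay, take the matching battery from the blue-grey bench mat and lay it flat in the large empty compartment of that phone's own tray, beside the phone (not in the phone); set it down, do not drop it. The fourth battery, the short one, fits none of them: leave it where it lies, and leave the screwdriver, tweezers and suction cup on the mat where they are.

Things in the scene. Friction and masses are not known exactly. Their poses are not given: they have to be found in the camera images.
- cell_long: long narrow battery: rigid flat block 92 (its x) by 36 (its y) by 6 mm thick, dark grey with a mid-grey label, lying on the mat; origin at the middle of its underside, z up. About 55 g
- cell_square: nearly square battery, 56 (its x) by 52 (its y) by 6 mm thick, same material; origin at the middle of its underside, z up. About 55 g
- cell_ell: L-shaped battery, 6 mm thick, same material, 55 g, overall 80 (its x) by 56 (its y) mm; origin under the middle of that rectangle, z up. Foot: x -40 to -10, y -28 to 28. Stem, 32 mm wide: x -10 to 40, y -28 to 4 (the corner x > -10, y > 4 is missing). Grip it across the stem, e.g. at x 12, y -12
- cell_spare: short battery that fits no phone, 60 (its x) by 34 (its y) by 6 mm thick, same material; to be left alone; origin at the middle of its underside
- tray_long: job tray with the phone whose empty battery bay is long and narrow (96 x 41 mm, bright floor). Fixed grey moulding 160 (x) by 197 (y) mm, floor 3 mm and rim top 11 mm above the bench; origin under its middle, x away from the robot (within 0.15 rad). Large empty compartment: x -76 to 40, y -94.5 to 11.5, middle (-18, -41.5) mm; ribs 5 mm above its floor
- tray_square: same tray with the phone whose empty battery bay is nearly square (62 x 58 mm, bright floor); sizes, origin, axes and compartment as in tray_long. In every tray the phone lies on the +y side (middle at y +54.5 mm, up to 146 x 72 mm, top 12 mm above the bench), the empty compartment on the -y side, and two small cups with screws beyond it at +x
- tray_ell: same tray with the phone whose empty battery bay is L-shaped (overall 86 x 64 mm, bright floor); sizes, origin, axes and compartment as in tray_long
- driver: pen-shaped precision screwdriver lying on the mat, handle 105 x 14 x 14 mm with a thin shaft to +x, 141 mm long in all (x -68 to 73), origin on the bench under its handle's axis; obstacle, not to be moved
- tweezers: steel tweezers lying on the mat, 122 mm long (x -60 to 62), 14 mm wide, 9 mm high; origin on the bench under their middle; obstacle, not to be moved
- sucker: rubber suction cup with an upright steel pull ring, 34 mm across, 40 mm high; origin at the middle of its underside; obstacle, not to be moved

How it is judged:
At the end, for the whole second after the job is handed in: Each matching battery lies flat (0.06 rad), at rest, on its tray's large-compartment floor: middle within 40 mm of the compartment's middle on each tray axis, underside under 3.5 mm above the floor. Short battery within 20 mm, screwdriver, tweezers and suction cup within 30 mm, of their starts (x of cell_long in the frame of tray_long between -0.058 and 0.022 m and y of cell_long in the frame of tray_long between -0.0815 and -0.0015 m and z of cell_long in the frame of tray_long below 0.0065 m and angle between each of cell_long, cell_square, cell_ell's own z axis and vertical below 0.06 rad and linear speed of each of cell_long, cell_square, cell_ell below 0.02 m/s and angular speed of each of cell_long, cell_square, cell_ell below 0.1 rad/s and x of cell_square in the frame of tray_square between -0.058 and 0.022 m and y of cell_square in the frame of tray_square between -0.0815 and -0.0015 m and z of cell_square in the frame of tray_square below 0.0065 m and x of cell_ell in the frame of tray_ell between -0.058 and 0.022 m and y of cell_ell in the frame of tray_ell between -0.0815 and -0.0015 m and z of cell_ell in the frame of tray_ell below 0.0065 m and distance of cell_spare from where it was at the start of the episode below 0.02 m and distance of each of driver, tweezers, sucker from where it was at the start of the episode below 0.03 m); the robot touches nothing.
It fails at once if the short battery is moved by more than 20 mm (distance of cell_spare from where it was at the start of the episode above 0.02 m).
It fails at once if the screwdriver, tweezers or suction cup is moved by more than 30 mm (distance of any of driver, tweezers, sucker from where it was at the start of the episode above 0.03 m).
It fails at once if a battery is dropped (reaches 0.8 m/s out of the fingers, a fall of over 30 mm) ((linear speed of cell_long above 0.8 m/s and contact force between cell_long and the fingers below 0.05 N) or (linear speed of cell_square above 0.8 m/s and contact force between cell_square and the fingers below 0.05 N) or (linear speed of cell_ell above 0.8 m/s and contact force between cell_ell and the fingers below 0.05 N)).
It also fails if it takes over 99 s, if anything falls off the work surface, if the arm or the gripper's body presses on something with over 40 N, if the wrist force passes 120 N, or if a joint passes its speed limit or range.

## Working session

There is one attempt and no reset: what is moved stays moved. The work goes in short steps, Python scripts to look and compute and a tool call to move; the robot and the scene stay as the last step left them, time stands still between calls to the robot, and variables do not carry over. Pictures are saved under pics/ and viewed, at most 14 in all, crops included, and the job is handed in when it is done.

Besides the shell and the picture viewer there is one more tool, called after ">>>" as name(argument=value, ...) on one line, values as JSON. arm_command: Moves the arm, as the interface text tells. Its arguments: {"type":"object","properties":{"plan":{"type":"array"}},"required":["plan"]}

```bash
mkdir -p pics
python3 - <<'E'
from station import env
import cv2
for n in("top","scene"):
    c=env.read_camera(n); cv2.imwrite(f"pics/{n}0.png",c["frame"][:,:,::-1]); print(n,c["fx"],c["fy"],c["cx"],c["cy"],c["origin"],c["rotation"])
s=env.sense(); print(s["time"],s["ee_pos"],s["eef_rot"],s["width"])
E
```

```text
top 450.5051536987582 450.5051536987582 323.43290345233453 241.11710027818316 [ 0.46273933 -0.00561803  0.80695203] [ 0.03444344 -0.6960823   0.71703839 -0.01179135]
scene 453.73315896506125 453.73315896506125 322.29459678337025 244.2022199880784 [1.04569996 0.14003237 0.52771229] [-0.25871043  0.56392849  0.7134648  -0.3256095 ]
0.1 [0.25401043 0.59763061 0.22578906] [-1.84108969e-04  1.99525616e-01  9.79892223e-01 -8.51937070e-04] 0.09154430088742235
```

View pics/top0.png

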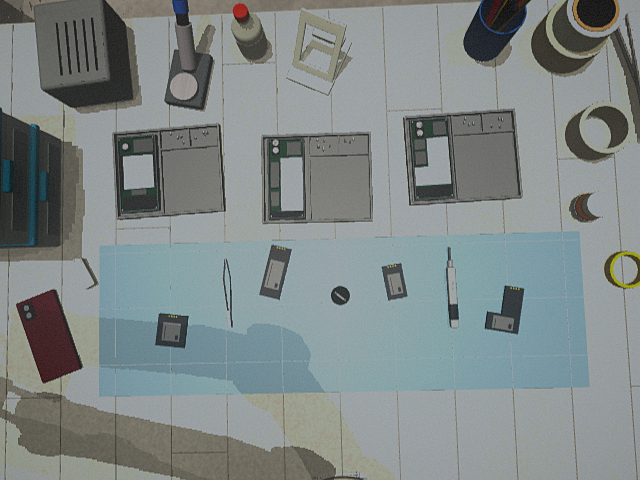

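View pics/scene0.png

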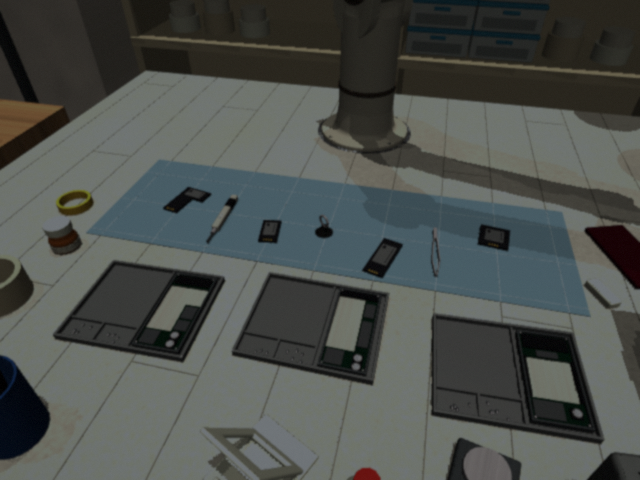

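The top view shows the trays, left to right: square bay at about (168,170), long bay at (316,178), L bay at (462,157). On the mat are the square cell (172,331), tweezers (228,292), long cell (276,272), sucker (340,295), spare (395,281), driver (452,288) and L cell (507,310). The scene view agrees with this.

```bash
cat > h.py <<'E'
import numpy as np, cv2
from scipy.spatial.transform import Rotation as R
def rot(q): return R.from_quat(q,scalar_first=True)
def cast(c,uv,z):
    uv=np.atleast_2d(uv).astype(float)
    d=np.c_[(uv[:,0]-c["cx"])/c["fx"],(uv[:,1]-c["cy"])/c["fy"],np.ones(len(uv))]
    q=np.array(c["rotation"]); M=q if q.ndim==2 else rot(q).as_matrix()
    d=d@M.T; o=np.array(c["origin"])
    return (o+d*((z-o[2])/d[:,2])[:,None])[:,:2]
def rect(c,cnt,z):
    p=(cast(c,cnt.reshape(-1,2),z)*1000).astype(np.float32)
    (x,y),(w,h),a=cv2.minAreaRect(p)
    if w<h: w,h,a=h,w,a-90   # a = world angle of long side
    return np.round([x,y,w,h,(a+90)%180-90],1)
E
python3 - <<'E'
from h import *
from station import env
c=env.read_camera("top"); f=c["frame"].astype(int); hsv=cv2.cvtColor(c["frame"],cv2.COLOR_RGB2HSV)
print([ (p,f[p[1],p[0]].tolist()) for p in [(190,180),(176,331),(160,320),(300,340),(340,300),(515,295),(230,300),(117,170),(240,180)]])
sat=f[...,2]-f[...,0]
mat=np.zeros((480,640),np.uint8); mat[240:392,102:585]=1
m=((sat<22)&(f.max(2)<150)).astype(np.uint8)*mat
for k in cv2.findContours(m,cv2.RETR_EXTERNAL,cv2.CHAIN_APPROX_NONE)[0]:
    if cv2.contourArea(k)>60: print("mat",k.reshape(-1,2).mean(0).round(),cv2.contourArea(k),rect(c,k,.006))
t=(f.max(2)<150).astype(np.uint8); b=np.zeros_like(t); b[105:228,105:530]=1
out=c["frame"][:,:,::-1].copy(); 
for k in cv2.findContours(t*b,cv2.RETR_EXTERNAL,cv2.CHAIN_APPROX_NONE)[0]:
    if cv2.contourArea(k)>4000: print("tray",k.reshape(-1,2).mean(0).round(),rect(c,k,.010)); cv2.drawContours(out,[k],-1,(0,0,255),1)
out[m>0]=(0,255,0)
cv2.imwrite("pics/seg.png",out)
E
```

```text
[((190, 180), [119, 120, 117]), ((176, 331), [89, 98, 91]), ((160, 320), [62, 69, 66]), ((300, 340), [119, 146, 156]), ((340, 300), [45, 55, 56]), ((515, 295), [60, 62, 67]), ((230, 300), [59, 62, 61]), ((117, 170), [41, 40, 44]), ((240, 180), [156, 164, 159])]
mat [171. 331.] 885.5 [364.3 294.5  57.6  53.7  -7. ]
mat [506. 311.] 1060.5 [ 388.6 -292.2   80.7   57.6  -11.3]
mat [340. 295.] 270.0 [418.5  -7.2  33.4  31.8  -1.7]
mat [394. 281.] 638.5 [ 440.7 -103.6   61.3   35.2    9. ]
mat [227. 289.] 79.5 [429.4 193.8 119.5  14.6   3. ]
mat [451. 292.] 243.0 [ 428.6 -202.4  143.3   16.9    1.7]
mat [275. 272.] 1020.0 [464.1 107.1  93.7  37.8 -15.3]
tray [313. 171.] [ 6.510e+02  2.870e+01  2.054e+02  1.985e+02 -6.000e-01]
tray [457. 157.] [ 641.1 -223.   226.1  217.4    1.8]
tray [170. 148.] [674.9 296.2 227.1 217.8   5. ]
```

View pics/seg.png

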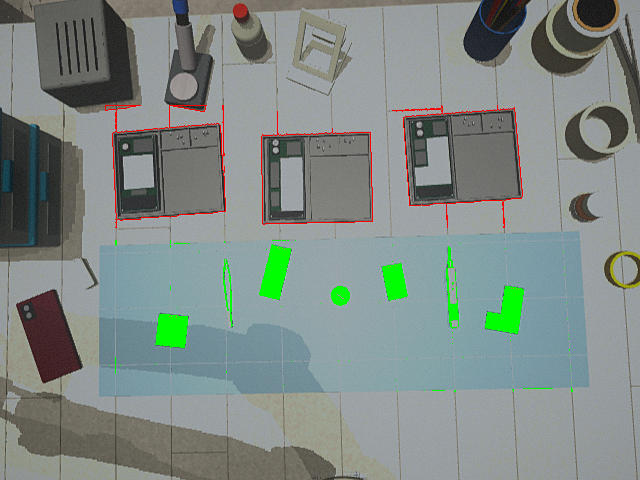

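Cell sizes match the given ones. The red tray outlines leak along the bench seams, so I'll remove those with a morphological opening.

```bash
cat >> h.py <<'E'
def go(x,y,z,yaw):
    """print shift/turn (tool frame, mm/rad) to put TCP at world x,y,z mm, pointing down, with tool y along cell y (cell yaw in deg)"""
    from station import env
    s=env.sense(); p=np.array(s["ee_pos"])*1000; C=rot(s["eef_rot"]); best=None
    for k in (0,180):
        T=R.from_euler("z",yaw+k,degrees=True)*R.from_euler("x",180,degrees=True)
        v=(C.inv()*T).as_rotvec()
        if best is None or np.linalg.norm(v)<np.linalg.norm(best): best=v
    print("t",round(s["time"],2),"tcp",p.round(1),"shift",C.inv().apply(np.array([x,y,z])-p).round(1),"turn",best.round(3),"j7",round(s["joint_pos"][6],2),"w",round(s["width"]*1000,1),"F",round(s["gripper_force"],1),np.round(s["ft_force"],1))
E
python3 - <<'E'
from h import *
from station import env
c=env.read_camera("top"); f=c["frame"].astype(int)
t=(f.max(2)<150).astype(np.uint8); t[:105]=0; t[228:]=0; t[:,:105]=0; t[:,530:]=0
t=cv2.morphologyEx(t,cv2.MORPH_CLOSE,np.ones((5,5))); t=cv2.morphologyEx(t,cv2.MORPH_OPEN,np.ones((15,15)))
for k in cv2.findContours(t,cv2.RETR_EXTERNAL,cv2.CHAIN_APPROX_NONE)[0]:
    r=rect(c,k,.010); a=np.radians(r[4]); a=a-np.pi/2 if a>.8 else a+np.pi/2 if a<-.8 else a
    M=np.array([[np.cos(a),-np.sin(a)],[np.sin(a),np.cos(a)]])
    print(r,"yaw",np.degrees(a).round(1),"comp mid",(r[:2]+M@[-18,-41.5]).round(1), "phone",(r[:2]+M@[0,54.5]).round(1))
go(364.3,294.5,100,-7)
E
```

```text
[629.9  28.9 198.5 163.1  89.4] yaw -0.6 comp mid [611.5 -12.4] phone [630.5  83.4]
[650.7 295.  204.8 166.3 -87.8] yaw 2.2 comp mid [634.3 252.8] phone [648.6 349.5]
[ 662.2 -231.   200.   173.3  -88.2] yaw 1.8 comp mid [ 645.5 -273. ] phone [ 660.5 -176.5]
t 0.2 tcp [254.1 597.8 226.1] shift [-220.1 -235.9  126.3] turn [-0.001 -0.    -0.28 ] j7 -0.21 w 91.5 F 0.0 [-0.3  1.   0.2]
```

Run:
```python
from h import *
from station import env
c=env.read_camera("top"); f=c["frame"].astype(int)
t=(f.max(2)<140).astype(np.uint8); t[:105]=0; t[228:]=0; t[:,:105]=0; t[:,530:]=0
t=cv2.morphologyEx(t,cv2.MORPH_CLOSE,np.ones((5,5))); t=cv2.morphologyEx(t,cv2.MORPH_OPEN,np.ones((31,31)))
for k in cv2.findContours(t,cv2.RETR_EXTERNAL,cv2.CHAIN_APPROX_NONE)[0]:
    p=(cast(c,k.reshape(-1,2),.010)*1000).astype(np.float32); m=(p.max(0)+p.min(0))/2; d=p-m; L={}
    for n,s in dict(xp=(d[:,0]>70)&(abs(d[:,1])<80),xm=(d[:,0]<-70)&(abs(d[:,1])<80),yp=(d[:,1]>85)&(abs(d[:,0])<60),ym=(d[:,1]<-85)&(abs(d[:,0])<60)).items():
        L[n]=cv2.fitLine(p[s],cv2.DIST_WELSCH,0,.01,.01).ravel()
    def X(a,b):
        a,b=L[a],L[b]; q=np.linalg.solve(np.c_[a[:2],-b[:2]],b[2:]-a[2:]); return a[2:]+q[0]*a[:2]
    K=[X(*w) for w in (("xp","yp"),("xp","ym"),("xm","ym"),("xm","yp"))]
    ctr=np.mean(K,0); ang=[round(float(np.degrees(np.arctan2(*(l[1::-1]))))%90,1) for l in L.values()]
    e=[np.linalg.norm(K[i]-K[i-1]).round(1) for i in range(4)]
    a=np.radians(np.mean([(g+45)%90-45 for g in ang])); M=np.array([[np.cos(a),-np.sin(a)],[np.sin(a),np.cos(a)]])
    print("ctr",ctr.round(1),"ang",ang,"edges",e,"yaw",np.degrees(a).round(1),"comp",(ctr+M@[-18,-41.5]).round(1))
```

```text
Traceback (most recent call last):
cv2.error: OpenCV(4.12.0) /io/opencv/modules/imgproc/src/linefit.cpp:50: error: (-215:Assertion failed) count > 0 in function 'fitLine2D_wods'
```

>>> arm_command(plan=[-55, -59, 0, 0, 0, -0.07, 80, -110, -118, 0, 0, 0, -0.14, 80, -165, -177, 10, 0, 0, -0.21, 80, -220, -236, 40, 0, 0, -0.28, 80, -220, -236, 100, 0, 0, -0.28, 80, -220, -236, 126, 0, 0, -0.28, 80, -220, -236, 126, 0, 0, -0.28, 80, -220, -236, 126, 0, 0, -0.28, 80, -220, -236, 126, 0, 0, -0.28, 80, -220, -236, 126, 0, 0, -0.28, 80])

```text
time: 1.5
ee_pos: [0.3649, 0.2969, 0.1021]
eef_rot: [0.001, 0.06, 0.998, 0.001]
ft_force: [-0.1, 0.6, 0.0]
width: 0.0799
gripper_force: 0.0
```

```bash
python3 -c "
from h import *
go(364.3,294.5,3,-7)"
```

```text
t 1.5 tcp [364.9 296.9 102.1] shift [ 0.5 -2.7 99.1] turn [0.002 0.002 0.002] j7 0.53 w 79.9 F 0.0 [-0.1  0.6  0. ]
```

>>> arm_command(plan=[0, -2, 50, 0, 0, 0, 80, 0, -2, 80, 0, 0, 0, 80, 0, -2, 92, 0, 0, 0, 80, 0, -2, 98, 0, 0, 0, 80, 0, -2, 98, 0, 0, 0, 80, 0, -2, 98, 0, 0, 0, 80])

```text
time: 2.25
ee_pos: [0.3648, 0.2936, 0.0037]
eef_rot: [0.001, 0.061, 0.998, 0.001]
ft_force: [1.2, 0.8, 0.1]
width: 0.0798
gripper_force: 0.0
```

Run:
```python
from h import *
from station import env
go(364.3,294.5,3,-7)
c=env.read_camera("top"); f=c["frame"].astype(int)
cv2.imwrite("pics/g1.png",cv2.resize(c["frame"][100:400,90:340,::-1],None,fx=2,fy=2))
```

```text
t 2.25 tcp [364.8 293.6   3.7] shift [0.6 0.8 0.7] turn [0.001 0.001 0.   ] j7 0.43 w 79.8 F 0.0 [1.2 0.8 0.1]
```

View pics/g1.png

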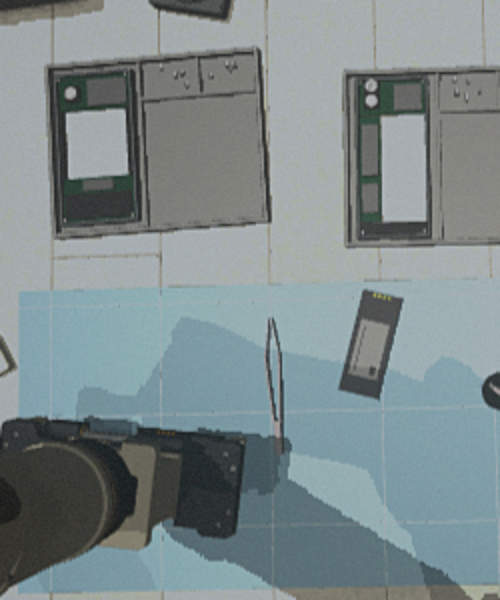

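The fingers straddle the square cell and the tweezers are well below the gripper body. Next I close.

>>> arm_command(plan=[0, 0, 0.5, 0, 0, 0, 40, 0, 0, 0.5, 0, 0, 0, 40, 0, 0, 0.5, 0, 0, 0, 40, 0, 0, 0.5, 0, 0, 0, 40, 0, 0, 0.5, 0, 0, 0, 40, 0, 0, 0.5, 0, 0, 0, 40, 0, 0, -20, 0, 0, 0, 40, 0, 0, -50, 0, 0, 0, 40, 0, 0, -90, 0, 0, 0, 40, 0, 0, -90, 0, 0, 0, 40, 0, 0, -90, 0, 0, 0, 40])

```text
time: 3.68
ee_pos: [0.3638, 0.2924, 0.0923]
eef_rot: [-0.0, 0.061, 0.998, -0.0]
ft_force: [-0.3, -0.5, -0.0]
width: 0.0514
gripper_force: 30.0
```

```bash
cat > trays.py <<'E'
from h import *
from station import env
c=env.read_camera("top"); f=c["frame"].astype(int)
t=(f.max(2)<150).astype(np.uint8); t[:105]=0; t[228:]=0; t[:,:105]=0; t[:,530:]=0
t=cv2.morphologyEx(t,cv2.MORPH_CLOSE,np.ones((5,5)))
g=np.zeros_like(t); cv2.drawContours(g,cv2.findContours(t,cv2.RETR_EXTERNAL,cv2.CHAIN_APPROX_NONE)[0],-1,1,-1)
t=cv2.morphologyEx(g,cv2.MORPH_OPEN,np.ones((41,41)))
for k in cv2.findContours(t,cv2.RETR_EXTERNAL,cv2.CHAIN_APPROX_NONE)[0]:
    p=(cast(c,k.reshape(-1,2),.010)*1000).astype(np.float32); m=(p.max(0)+p.min(0))/2; d=p-m; L={}
    for n,s in dict(xp=(d[:,0]>60)&(abs(d[:,1])<75),xm=(d[:,0]<-60)&(abs(d[:,1])<75),yp=(d[:,1]>80)&(abs(d[:,0])<50),ym=(d[:,1]<-80)&(abs(d[:,0])<50)).items():
        if s.sum()<5: print("few",n,m,np.ptp(p,axis=0)); break
        L[n]=cv2.fitLine(p[s],cv2.DIST_WELSCH,0,.01,.01).ravel()
    else:
        def X(a,b):
            a,b=L[a],L[b]; q=np.linalg.solve(np.c_[a[:2],-b[:2]],b[2:]-a[2:]); return a[2:]+q[0]*a[:2]
        K=[X(*w) for w in (("xp","yp"),("xp","ym"),("xm","ym"),("xm","yp"))]
        ctr=np.mean(K,0); ang=[round((float(np.degrees(np.arctan2(l[1],l[0])))+45)%90-45,1) for l in L.values()]
        a=np.radians(np.mean(ang)); M=np.array([[np.cos(a),-np.sin(a)],[np.sin(a),np.cos(a)]])
        print("ctr",ctr.round(1),"ang",ang,"edges",[np.linalg.norm(K[i]-K[i-1]).round(1) for i in range(4)],"comp",(ctr+M@[-18,-41.5]).round(1))
E
python3 trays.py; python3 -c "
from h import *
go(634,252,60,3)"
```

```text
ctr [629.6  28.7] ang [-0.7, -0.4, -1.1, -2.0] edges [np.float32(160.9), np.float32(196.7), np.float32(160.0), np.float32(194.2)] comp [610.8 -12.4]
ctr [650.8 297. ] ang [1.0, 1.0, 0.1, 3.2] edges [np.float32(159.1), np.float32(195.2), np.float32(159.1), np.float32(203.9)] comp [633.8 255.1]
ctr [ 658.  -231.5] ang [0.6, 1.0, -0.7, 0.2] edges [np.float32(161.7), np.float32(195.4), np.float32(160.4), np.float32(197.9)] comp [ 640.2 -273. ]
t 3.73 tcp [363.4 292.2  91.8] shift [-273.5   -6.9   31.5] turn [-0.001 -0.001 -0.174] j7 0.52 w 51.2 F 30.0 [ 0.5 -0.6 -0.3]
```

Run:
```python
from h import *
from station import env
c=env.read_camera("top")
for n,q in dict(sq=[(113.5,133),(220,124),(225,211),(118.5,219)],ell=[(404,116),(514,109.5),(522,198.5),(410,205)]).items():
    p=cast(c,q,.010)*1000; e=p[0]-p[1]+p[3]-p[2]; x=p[0]-p[3]+p[1]-p[2]
    a=(np.arctan2(-e[0],e[1])+np.arctan2(x[1],x[0]))/2; M=np.array([[np.cos(a),-np.sin(a)],[np.sin(a),np.cos(a)]])
    print(n,p.mean(0).round(1),np.linalg.norm(e)/2,np.linalg.norm(x)/2,np.degrees([np.arctan2(-e[0],e[1]),np.arctan2(x[1],x[0])]).round(1),"comp",(p.mean(0)+M@[-18,-41.5]).round(1))
```

```text
sq [650.4 295.4] 195.5312847263897 159.29976167666592 [2.5 2.9] comp [634.4 253.1]
ell [ 657.6 -231.9] 195.83804157461014 160.78330339228748 [1.3 1.6] comp [ 640.6 -273.8]
```

>>> arm_command(plan=[-50, -1, 0, 0, 0, -0.06, 40, -105, -3, 0, 0, 0, -0.12, 40, -160, -5, 0, 0, 0, -0.17, 40, -215, -6, 0, 0, 0, -0.17, 40, -273, -7, 0, 0, 0, -0.17, 40, -273, -7, 30, 0, 0, -0.17, 40, -273, -7, 30, 0, 0, -0.17, 40, -273, -7, 30, 0, 0, -0.17, 40, -273, -7, 30, 0, 0, -0.17, 40])

```text
time: 4.9
ee_pos: [0.634, 0.2539, 0.0637]
eef_rot: [0.0, -0.025, 1.0, 0.0]
ft_force: [-1.1, 1.1, 0.2]
width: 0.0508
gripper_force: 30.0
```

Run:
```python
from h import *
from station import env
go(634,253,8,3)
c=env.read_camera("scene"); cv2.imwrite("pics/s1.png",c["frame"][:,:,::-1])
```

```text
t 4.9 tcp [634.  253.9  63.7] shift [ 0.1 -1.  55.7] turn [ 0.001  0.001 -0.003] j7 0.99 w 50.8 F 30.0 [-1.1  1.1  0.2]
```

View pics/s1.png

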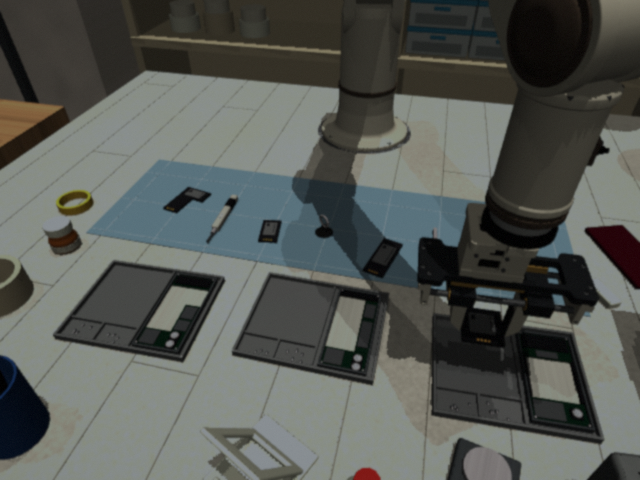

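The square cell (485,325) is held level over the left tray's compartment. Next I lower it and release.

>>> arm_command(plan=[0, -1, 25, 0, 0, 0, 40, 0, -1, 42, 0, 0, 0, 40, 0, -1, 52, 0, 0, 0, 40, 0, -1, 56, 0, 0, 0, 40, 0, -1, 57, 0, 0, 0, 40, 0, -1, 57, 0, 0, 0, 40])

```text
time: 5.7
ee_pos: [0.6347, 0.2522, 0.0062]
eef_rot: [0.0, -0.024, 1.0, 0.0]
ft_force: [-0.6, 0.3, -0.4]
width: 0.0511
gripper_force: 30.0
```

>>> arm_command(plan=[0, 0, 0.5, 0, 0, 0, 54, 0, 0, 0.5, 0, 0, 0, 60, 0, 0, 0.5, 0, 0, 0, 64, 0, 0, 0.5, 0, 0, 0, 64, 0, 0, -10, 0, 0, 0, 64, 0, 0, -40, 0, 0, 0, 64, 0, 0, -90, 0, 0, 0, 64, 0, 0, -90, 0, 0, 0, 64, 0, 0, -90, 0, 0, 0, 64])

```text
time: 6.82
ee_pos: [0.6344, 0.2518, 0.0963]
eef_rot: [0.0, -0.024, 1.0, -0.0]
ft_force: [-0.4, -0.6, -0.1]
width: 0.064
gripper_force: 0.0
```

Run:
```python
from h import *
from station import env
go(464.1,107.1,90,-15.3)
```

```text
t 6.83 tcp [634.4 251.8  96.3] shift [ 177.1 -136.3    6.2] turn [0.    0.001 0.315] j7 1.0 w 64.0 F 0.0 [-0.4 -0.6 -0.1]
```

>>> arm_command(plan=[44, -34, 0, 0, 0, 0.08, 60, 88, -68, 0, 0, 0, 0.16, 60, 133, -102, 0, 0, 0, 0.24, 60, 177, -136, 0, 0, 0, 0.315, 60, 177, -136, 6, 0, 0, 0.315, 60, 177, -136, 6, 0, 0, 0.315, 60, 177, -136, 6, 0, 0, 0.315, 60])

```text
time: 7.7
ee_pos: [0.465, 0.1086, 0.0896]
eef_rot: [0.0, 0.132, 0.991, 0.0]
ft_force: [0.7, -1.1, -0.4]
width: 0.0602
gripper_force: 0.0
```

Run:
```python
from h import *
from station import env
go(464.1,107.1,3.5,-15.3)
c=env.read_camera("top"); cv2.imwrite("pics/t2.png",c["frame"][:,:,::-1])
```

```text
t 7.7 tcp [465.  108.6  89.6] shift [ 0.5 -1.8 86.1] turn [0.001 0.    0.001] j7 0.86 w 60.2 F 0.0 [ 0.7 -1.1 -0.4]
```

View pics/t2.png

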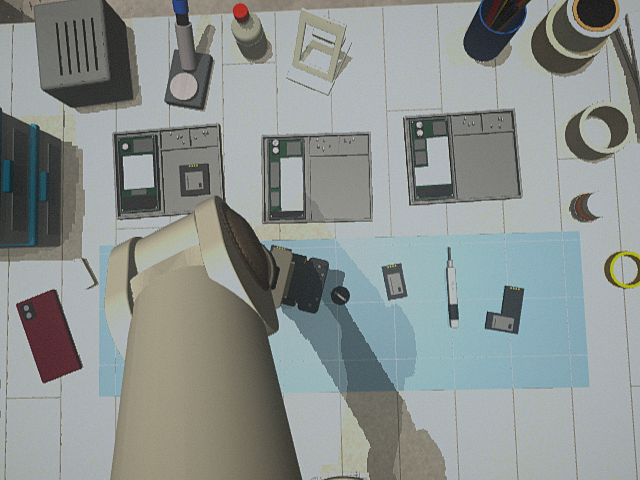

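The square cell lies flat in its compartment at (194,180). The gripper is above the long cell, and its body will stay over 65 mm up, clear of the sucker's 40 mm. Next I grasp the long cell.

>>> arm_command(plan=[0, -1.5, 45, 0, 0, 0, 60, 0, -1.5, 70, 0, 0, 0, 60, 0, -1.5, 82, 0, 0, 0, 60, 0, -1.5, 86, 0, 0, 0, 60, 0, -1.5, 86, 0, 0, 0, 60, 0, -1.5, 86, 0, 0, 0, 25, 0, -1.5, 86, 0, 0, 0, 25, 0, -1.5, 86, 0, 0, 0, 25, 0, -1.5, 86, 0, 0, 0, 25, 0, -1.5, 86, 0, 0, 0, 25, 0, -1.5, 75, 0, 0, 0, 25, 0, -1.5, 40, 0, 0, 0, 25, 0, -1.5, 0, 0, 0, 0, 25, 0, -1.5, 0, 0, 0, 0, 25, 0, -1.5, 0, 0, 0, 0, 25])

```text
time: 9.62
ee_pos: [0.4633, 0.1057, 0.0896]
eef_rot: [-0.0, 0.133, 0.991, -0.0]
ft_force: [0.6, 0.2, -0.4]
width: 0.034
gripper_force: 30.0
```

Run:
```python
from h import *
go(611,-12.4,60,-0.8)
```

```text
t 9.62 tcp [463.3 105.7  89.6] shift [-173.7  -75.    29.7] turn [-0.    -0.    -0.253] j7 0.86 w 34.0 F 30.0 [ 0.6  0.2 -0.4]
```

>>> arm_command(plan=[-43, -19, 0, 0, 0, -0.063, 25, -87, -37, 0, 0, 0, -0.126, 25, -130, -56, 0, 0, 0, -0.19, 25, -174, -75, 0, 0, 0, -0.253, 25, -174, -75, 30, 0, 0, -0.253, 25, -174, -75, 30, 0, 0, -0.253, 25, -174, -75, 30, 0, 0, -0.253, 25, -174, -75, 30, 0, 0, -0.253, 25])

```text
time: 10.62
ee_pos: [0.6119, -0.0112, 0.0605]
eef_rot: [0.0, 0.006, 1.0, 0.0]
ft_force: [0.5, 1.5, -0.7]
width: 0.0345
gripper_force: 30.0
```

Run:
```python
from h import *
from station import env
go(611,-12.4,6.5,-0.8)
c=env.read_camera("scene"); cv2.imwrite("pics/s2.png",c["frame"][200:440,150:550,::-1])
```

```text
t 10.62 tcp [611.9 -11.2  60.5] shift [ 1.  -1.2 54. ] turn [0.    0.001 0.001] j7 1.33 w 34.5 F 30.0 [ 0.5  1.5 -0.7]
```

View pics/s2.png

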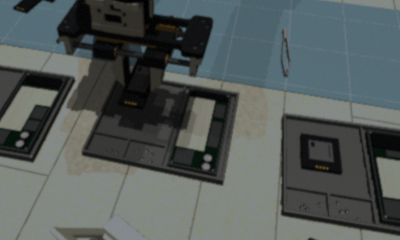

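The long cell is held level over the middle tray (crop pixel (130,95)), and the square cell rests well inside its compartment.

>>> arm_command(plan=[1, -1, 25, 0, 0, 0, 25, 1, -1, 42, 0, 0, 0, 25, 1, -1, 50, 0, 0, 0, 25, 1, -1, 54, 0, 0, 0, 25, 1, -1, 54, 0, 0, 0, 25, 1, -1, 54, 0, 0, 0, 25])

```text
time: 11.42
ee_pos: [0.6102, -0.0129, 0.0072]
eef_rot: [-0.001, 0.007, 1.0, -0.0]
ft_force: [-6.6, -0.4, 9.6]
width: 0.0341
gripper_force: 30.0
```

>>> arm_command(plan=[0, 0, 0, 0, 0, 0, 38, 0, 0, 0, 0, 0, 0, 44, 0, 0, 0, 0, 0, 0, 50, 0, 0, 0, 0, 0, 0, 50, 0, 0, -10, 0, 0, 0, 50, 0, 0, -40, 0, 0, 0, 50, 0, 0, -90, 0, 0, 0, 50, 0, 0, -90, 0, 0, 0, 50, 0, 0, -90, 0, 0, 0, 50])

```text
time: 12.55
ee_pos: [0.6107, -0.0133, 0.0962]
eef_rot: [0.0, 0.007, 1.0, -0.0]
ft_force: [-0.6, -0.5, -0.5]
width: 0.0502
gripper_force: 0.0
```

Run:
```python
from h import *
a=np.radians(-11.3); g=np.array([388.6,-292.2])+np.array([[np.cos(a),-np.sin(a)],[np.sin(a),np.cos(a)]])@[12,-12]
print(g.round(1)); go(*g,90,-11.3)
```

```text
[ 398.  -306.3]
t 12.55 tcp [610.7 -13.3  96.2] shift [ 208.6 -296.     6.1] turn [-0.     0.001  0.183] j7 1.35 w 50.2 F 0.0 [-0.6 -0.5 -0.5]
```

>>> arm_command(plan=[35, -49, 0, 0, 0, 0.03, 56, 70, -99, 0, 0, 0, 0.06, 56, 104, -148, 0, 0, 0, 0.09, 56, 139, -197, 0, 0, 0, 0.12, 56, 174, -247, 0, 0, 0, 0.15, 56, 209, -296, 0, 0, 0, 0.183, 56, 209, -296, 6, 0, 0, 0.183, 56, 209, -296, 6, 0, 0, 0.183, 56, 209, -296, 6, 0, 0, 0.183, 56, 209, -296, 6, 0, 0, 0.183, 56])

```text
time: 13.8
ee_pos: [0.3987, -0.3048, 0.0896]
eef_rot: [0.0, 0.097, 0.995, 0.0]
ft_force: [1.1, -0.1, -0.7]
width: 0.0558
gripper_force: 0.0
```

Run:
```python
from h import *
from station import env
go(398,-306.3,3.5,-11.3)
c=env.read_camera("scene"); cv2.imwrite("pics/s3.png",cv2.resize(c["frame"][110:400,40:440,::-1],None,fx=2,fy=2))
```

```text
t 13.8 tcp [ 398.7 -304.8   89.6] shift [ 0.4 -1.7 86.1] turn [0.001 0.    0.003] j7 1.85 w 55.8 F 0.0 [ 1.1 -0.1 -0.7]
```

View pics/s3.png

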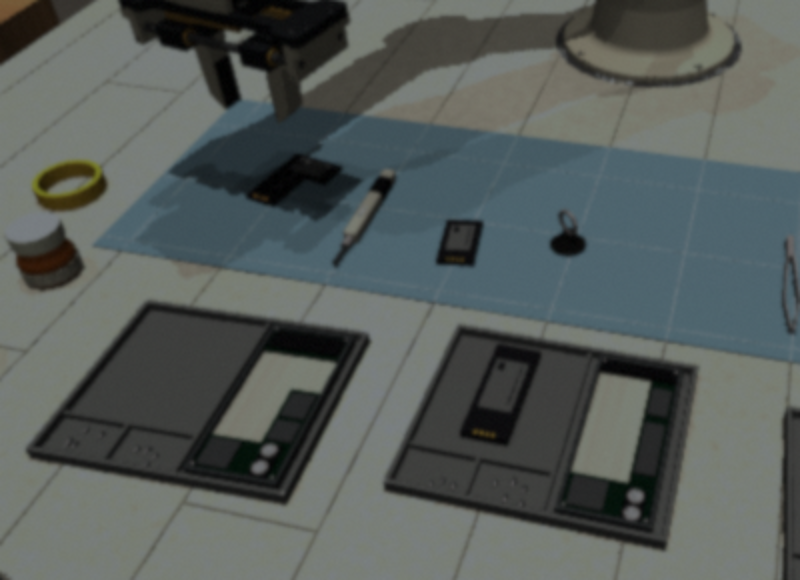

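The long cell lies flat inside the middle tray's compartment (crop (500,393)). The gripper is over the L cell (crop (290,178)), whose stem points toward +x as expected.

>>> arm_command(plan=[0, -1.5, 45, 0, 0, 0, 56, 0, -1.5, 70, 0, 0, 0, 56, 0, -1.5, 82, 0, 0, 0, 56, 0, -1.5, 86, 0, 0, 0, 56, 0, -1.5, 86, 0, 0, 0, 56, 0, -1.5, 86, 0, 0, 0, 22, 0, -1.5, 86, 0, 0, 0, 22, 0, -1.5, 86, 0, 0, 0, 22, 0, -1.5, 86, 0, 0, 0, 22, 0, -1.5, 86, 0, 0, 0, 22, 0, -1.5, 75, 0, 0, 0, 22, 0, -1.5, 40, 0, 0, 0, 22, 0, -1.5, 0, 0, 0, 0, 22, 0, -1.5, 0, 0, 0, 0, 22, 0, -1.5, 0, 0, 0, 0, 22])

```text
time: 15.72
ee_pos: [0.397, -0.3076, 0.0897]
eef_rot: [-0.0, 0.098, 0.995, -0.0]
ft_force: [0.6, 0.1, -0.3]
width: 0.0305
gripper_force: 30.0
```

Run:
```python
from h import *
a=np.radians(1.5); g=np.array([640.4,-273.5])+np.array([[np.cos(a),-np.sin(a)],[np.sin(a),np.cos(a)]])@[12,-12]
print(g.round(1)); go(*g,60,1.5)
```

```text
[ 652.7 -285.2]
t 15.72 tcp [ 397.  -307.6   89.7] shift [-246.4   72.    29.6] turn [-0.    -0.    -0.223] j7 1.85 w 30.5 F 30.0 [ 0.6  0.1 -0.3]
```

>>> arm_command(plan=[-49, 14, 0, 0, 0, -0.05, 22, -98, 29, 0, 0, 0, -0.1, 22, -148, 43, 0, 0, 0, -0.15, 22, -197, 58, 0, 0, 0, -0.2, 22, -246, 72, 0, 0, 0, -0.223, 22, -246, 72, 30, 0, 0, -0.223, 22, -246, 72, 30, 0, 0, -0.223, 22, -246, 72, 30, 0, 0, -0.223, 22, -246, 72, 30, 0, 0, -0.223, 22])

```text
time: 16.85
ee_pos: [0.6527, -0.286, 0.0607]
eef_rot: [0.0, -0.013, 1.0, -0.0]
ft_force: [0.4, 0.2, 0.2]
width: 0.0303
gripper_force: 30.0
```

Run:
```python
from h import *
from station import env
go(652.7,-285.2,6.5,1.5)
c=env.read_camera("scene"); cv2.imwrite("pics/s4.png",cv2.resize(c["frame"][150:400,0:400,::-1],None,fx=2,fy=2))
```

```text
t 16.85 tcp [ 652.7 -286.    60.7] shift [ 0.   0.8 54.2] turn [-0.001  0.001 -0.001] j7 1.8 w 30.3 F 30.0 [0.4 0.2 0.2]
```

View pics/s4.png

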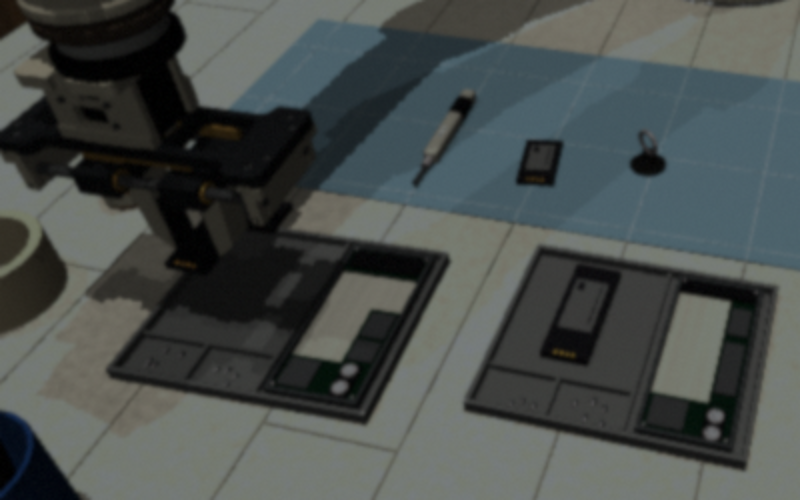

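The L cell is held over the right tray (crop (195,262)). I'll shift it 8 mm toward +y so the outer finger clears the rim when it opens.

>>> arm_command(plan=[0, 9, 20, 0, 0, 0, 22, 0, 9, 40, 0, 0, 0, 22, 0, 9, 50, 0, 0, 0, 22, 0, 9, 53.5, 0, 0, 0, 22, 0, 9, 53.5, 0, 0, 0, 22, 0, 9, 53.5, 0, 0, 0, 22])

```text
time: 17.65
ee_pos: [0.6511, -0.2753, 0.0065]
eef_rot: [-0.002, -0.013, 1.0, 0.001]
ft_force: [-6.0, 3.3, 9.6]
width: 0.0304
gripper_force: 30.0
```

>>> arm_command(plan=[0, 0, 0, 0, 0, 0, 34, 0, 0, 0, 0, 0, 0, 39, 0, 0, 0, 0, 0, 0, 43, 0, 0, 0, 0, 0, 0, 43, 0, 0, -10, 0, 0, 0, 43, 0, 0, -40, 0, 0, 0, 43, 0, 0, -90, 0, 0, 0, 43, 60, 0, -130, 0, 0, 0, 43, 120, 0, -150, 0, 0, 0, 43, 180, 0, -150, 0, 0, 0, 43, 240, 0, -150, 0, 0, 0, 43, 240, 0, -150, 0, 0, 0, 43, 240, 0, -150, 0, 0, 0, 43])

```text
time: 19.27
ee_pos: [0.4132, -0.2831, 0.1573]
eef_rot: [0.001, -0.013, 1.0, -0.001]
ft_force: [0.5, -0.5, 0.0]
width: 0.0432
gripper_force: 0.0
```

Run:
```python
from h import *
from station import env
c=env.read_camera("top"); f=c["frame"].astype(int); cv2.imwrite("pics/end.png",c["frame"][:,:,::-1])
m=((f.max(2)<85)).astype(np.uint8)
for n,o,a in (("sq",(650.4,295.4),2.7),("long",(629.6,28.7),-.8),("ell",(657.6,-231.9),1.5)):
    for k in cv2.findContours(m,cv2.RETR_EXTERNAL if 0 else cv2.RETR_LIST,cv2.CHAIN_APPROX_NONE)[0]:
        if 500<cv2.contourArea(k)<1500:
            r=rect(c,k,.009); d=R.from_euler("z",-a,degrees=True).apply([*(r[:2]-o),0])
            if abs(d[0]+18)<60 and abs(d[1]+41)<45: print(n,r,d.round(1)[:2])
```

```text
sq [634.3 249.3  57.4  54.3   2.8] [-18.3 -45.3]
long [608.8 -14.8  92.   35.8  -1.9] [-20.2 -43.8]
ell [ 637.9 -264.2   81.9   58.2    0.7] [-20.5 -31.8]
```

View pics/end.png

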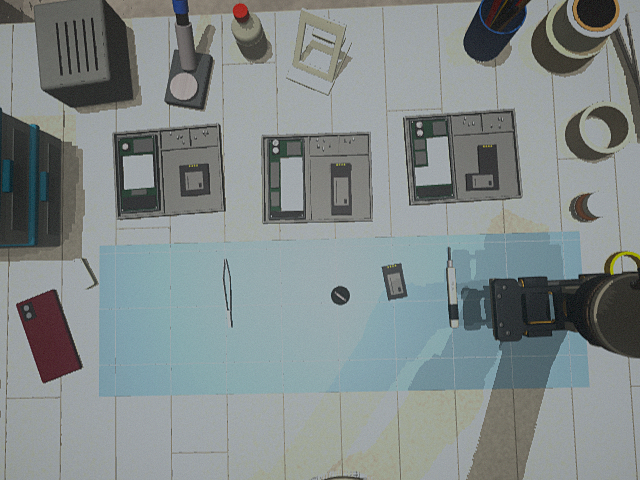

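All three cells lie inside their own compartments at (194,180), (341,190) and (482,168). The spare and the tools are where they started, and the gripper is clear.

```bash
python3 -c "
from station import env
print(env.finish_job())"
```

```text
the job is handed in; nothing more can be done
None
```

The long, square and L-shaped batteries each lie in their own phone's tray compartment, within about 10 mm of its middle by the top camera; the spare battery and the tools were not moved, and the job was handed in at about 19 s (no verdict was returned).

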